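# Fit a U-bolt over a tube and into its clamp plate

## Task

Take the U-bolt out of its wooden block, lower it astride the tube on the grey clamp stand, feel along the tube for the two slots of the plate below, and push both legs through until the bow sits fully home on the tube. Do not force it, and leave the oil can, the dial gauge and the spanner where they are.

Things in the scene. Friction and masses are not known exactly. Their poses are not given: they have to be found in the camera images.
- ubolt: Loose steel U-bolt, about 0.16 kg, 8 mm round rod, standing legs down in the wooden block. Origin: centre of its half-round bow (inside radius 19 mm). Own y runs from leg to leg (leg axes at y = +23 and -23 mm), z up, away from the leg tips, x square to the plane of the U. The flat leg ends (tips) are at z = -53 mm.
- lug (a point): Grip point in the U-bolt's dark flat lug on top of the bow, 43 mm above the U-bolt's origin. The lug is 10 mm thick along the U-bolt's x, 26 mm wide along y, its top 12 mm above this point, the bow's top 16 mm below it.
- tips (a point): Point midway between the two leg tips, 53 mm below the U-bolt's origin.
- block: Fixed wooden storage block, 44 x 84 x 100 mm, origin at the centre of its underside; two round holes 12.5 mm wide and 30 mm deep in its top, at y = +23 and -23 mm, hold the U-bolt loosely upright, leg tips 70 mm above the bench.
- stand: Fixed grey clamp stand, base 180 x 106 x 10 mm; origin at the centre of its underside, z up. A tube lies along its x axis, a slotted plate under it. Fully home, the bow rests on the tube: the U-bolt's origin is then 75 mm and its tips 22 mm above this origin. Forcing means more than 35 N between U-bolt and stand before the legs are in the slots, or over 60 N (all contacts added, the shoes' grip too) at any time.
- tube_mid (a point): Point on the axis of the stand's aluminium tube (34 mm diameter, along the stand's x) at the middle of the stand, 77 mm above its underside. The tube lies on cradles 14 mm thick at x = -73 and +73 mm; it is free between x = -66 and +66 mm.
- deck_mid (a point): Middle of the stand at the height of the plate's top, 50 mm above the underside; NOT the plate's middle. The steel plate (88 x 104 x 9 mm) has two through slots, 10.6 mm along x by 13 mm along y, centred at y = +23 and -23 mm, halfway along its length. It is clamped stiff anywhere from 18 mm towards -x to 18 mm towards +x of this point: its place is not measured and must be felt or seen.
- shoe_mid (a point): Middle of the stand, 19 mm below the plate's top, level with two sprung shoes under the plate's slots. They grip the legs from outside (about 11 N each) once the tips are about 13 mm below the plate's top: pushing on then takes about 3 to 12 N, and the U-bolt stays where it is left.
- oil_can: Bystander: green oil can with a bent spout, 62 x 72 x 123 mm, standing; origin at the centre of its underside.
- dial_gauge: Bystander: round white dial gauge lying flat, 104 x 56 x 20 mm; origin at its underside.
- spanner_17: Bystander: steel combination spanner lying flat, 224 mm long along its y; origin at the middle of its underside.
There are look-alikes about, which are no part of the job. What is shaped like the ubolt but green is not meant.

How it is judged (in metres and radians):
On the way, in this order (a step that is already met when the one before it is completed fails the run):
1. the U-bolt is lifted clear of its block (z of tips in the frame of block above 0.105 m), for 0.1 s.
2. the U-bolt straddles the tube with its leg tips below the tube's axis (z of tips in the frame of stand below 0.07 m and y of ubolt in the frame of stand between -0.006 and 0.006 m and x of ubolt in the frame of stand between -0.05 and 0.05 m), for 0.1 s.
At the end, for the whole second after the job is handed in: Both legs are through the plate, bow on the tube: U-bolt origin at most 2.5 mm above its fully-home height, tips under 25.5 mm above the stand's underside, within 5 mm of the tube axis sideways and 21 mm of the stand's middle along it, upright within 0.12 rad, at rest (z of ubolt in the frame of stand below 0.0775 m and z of tips in the frame of stand below 0.0255 m and y of ubolt in the frame of stand between -0.005 and 0.005 m and x of ubolt in the frame of stand between -0.021 and 0.021 m and angle between ubolt's own z axis and vertical below 0.12 rad and linear speed of ubolt below 0.02 m/s); the robot touches nothing.
It fails at once if the U-bolt is pressed on the stand with more than 60 N in all (contact force between ubolt and stand above 60 N).
It fails at once if before its legs are in the slots, the U-bolt is pressed on the stand with more than 35 N (z of tips in the frame of stand above 0.046 m and contact force between ubolt and stand above 35 N).
It fails at once if the oil can is moved by more than 30 mm (distance of oil_can from where it was at the start of the episode above 0.03 m).
It fails at once if the dial gauge is moved by more than 30 mm (distance of dial_gauge from where it was at the start of the episode above 0.03 m).
It fails at once if the spanner is moved by more than 30 mm (distance of spanner_17 from where it was at the start of the episode above 0.03 m).
It also fails if it takes over 72 s, if anything falls off the work surface, if the arm or the gripper's body presses on something with over 40 N, if the wrist force passes 120 N, or if a joint passes its speed limit or range.

## Robot

A 6-joint arm with a two-finger parallel gripper is mounted at the origin on a cart in front of the work surface, level with it; the furniture and walls round the work are solid. World frame = base frame: x ahead of the robot, y to its left, z up, the work surface at z = 0. Lengths are in mm, angles in rad, forces in N, time in s.
With the tool pointing down it reaches from about 400 to 925 mm from the base axis. Payload 12.5 kg.
Tool frame: the origin (TCP) lies at the very end of the fingers, on their centre line; the grasp point (between the pads) lies 19 mm behind it; z points along the fingers, y is the direction in which the jaws open and shut (so a half turn about z gives the same grasp; the last joint's range is limited). The gripper opens to 95 mm and grips with 3 to 60 N. Pads are 20 mm wide; open, the fingers measure 119 mm over their backs; the gripper's body (75 mm by 180 mm) begins 59 mm behind the grasp point.
Start: joints at [-1.314, 0.491, 1.559, -0, 1.092, -0.106], TCP at [221.832, -584.326, 214.661] pointing down, gripper open.
Joint ranges: [-3.1, 3.1], [-0.84, 2.19], [0.05, 2.79], [-1.13, 4.28], [0.06, 2.93], [-2.69, 2.69]. Speed limits (rad/s): [2.22, 2.22, 2.79, 3.14, 3.14, 3.14].

## Interface

Orientations are given as [roll, pitch, yaw] about the fixed x, y, z axes, in that order (R = Rz(yaw) Ry(pitch) Rx(roll)).
In Python, from cell import env, read_camera, get_calibration gives the robot as it stands.
- The arm moves only by the tool arm_command, never from a script. Its argument "targets" is a list of rows, each a list of 3 entries, a list of its own where there are three numbers: the turn, a rotation vector about the tool's x, y, z in rad, then the shift along the tool's x, y, z in m, then the closure in counts, from 0 (fully open) to 255 (shut). In form: [[[rx, ry, rz], [tx, ty, tz], fingers], ...]. A call has 1 to 8 rows; each row is the pose to reach, as a shift and turn from the pose commanded when the call began, along the tool's axes at that moment; what a row does not reach only later rows make up. A row lasts 1/10 s, in which the tool goes at most 50 mm and 8.59 degrees, less where a joint would pass 70% of its speed; a pose out of reach is approached as far as the arm can. A call with a gripper value outside its range is refused whole. The fingers move at their own pace and stop on an object; the grip force is fixed at half the most. Time passes only in rows, so rows that repeat a pose let the fingers close. It gives the time, the measured TCP pose, the force and the opening at its end, in the units of the state.
- env.state(): the state, without advancing time (a new reading comes with each control period).
- read_camera(name): name is "scene" or "top" or "wrist"; returns (picture, depth): 400x640x3 uint8, blue, green, red; 400x640 float32, mm along the optical axis (not along the pixel's ray), 0 where there is no reading.
- get_calibration(name): a dict with "vfov" (degrees; the focal length in pixels is half the picture's height over the tangent of half this angle, whatever the lens; pixels are square), "cx", "cy" (the principal point, pixels), "world_from_camera" (4x4, takes a point from camera to world coordinates). Camera axes: x right, y down, z forward; pixel columns grow to the right and rows downward; lengths in mm; the calibration is good to about 2 mm. A picture is of the moment at which its call begins: read the wrist's pose just before it. get_calibration takes no time and is no camera call; for the wrist camera it gives the pose at the moment of the call.
- env.job_done(): hands the job in, once; it reports no verdict.
The state is a dict: "t": time; "joints": joint angles; "qvel": joint speeds; "tau": joint torques, N m; "eef_pos": TCP position; "tcp_rot": TCP orientation; "ft_force": force on the tool from outside, world axes, zero at the start; "moment": the same for the moment, N m; "opening": opening from 0.0 (shut) to 1.0 (fully open).
Only numpy, scipy, OpenCV 4.12 (cv2) and the standard library are available. Lean on these libraries where they do the work, as an engineer would, in place of code of your own. Each camera call takes 0.05 s, during which the arm holds its last target.

## Working session

There is one attempt and no reset: what is moved stays moved. The work goes in short steps, Python scripts to look and compute and a tool call to move; the robot and the scene stay as the last step left them, time stands still between calls to the robot, and variables do not carry over. Pictures are saved under pics/ and viewed, and the job is handed in when it is done.

Besides the shell and the picture viewer there is one more tool, called after "Request:" as name([rows], argument=value, ...), one row to a line, values as JSON. arm_command: Moves the arm, as the interface text tells. Its arguments: {"type":"object","properties":{"targets":{"type":"array"}},"required":["targets"]}

```bash
ls; mkdir -p pics; python3 - <<'E'
from cell import env, read_camera, get_calibration
import cv2,numpy as np
s=env.state();print(s)
for n in("scene","top","wrist"):
    c=get_calibration(n);p,d=read_camera(n);cv2.imwrite(f"pics/{n}0.png",p);np.save(f"pics/{n}0_d.npy",d);print(n,c)
E
```

```text
pics
{'t': 0.0, 'joints': array([-1.31360294e+00,  4.91579979e-01,  1.55942783e+00, -3.20383124e-05,
        1.09165746e+00, -1.05620805e-01]), 'qvel': array([-1.35302645e-05,  5.87453802e-04, -8.50532165e-04, -8.64795838e-04,
       -1.15672646e-05, -7.37326906e-04]), 'tau': array([ 1.12016824e-03, -6.12633133e+01, -2.58177781e+01,  6.92712050e-02,
        4.82102868e-02, -1.10771666e-04]), 'eef_pos': array([ 221.76161341, -584.09675025,  214.05649303]), 'tcp_rot': array([-3.14052302e+00, -8.48236849e-05,  3.62828936e-01]), 'ft_force': array([ 0.40526714, -0.30590146,  0.29280015]), 'moment': array([-0.06402166,  0.03193886, -0.01141932]), 'opening': 1.0008297881085424}
scene {'vfov': 43.58865082891832, 'cx': 321.51449102056125, 'cy': 204.2402402203258, 'world_from_camera': array([[-5.48891278e-01, -5.74226333e-01,  6.07439284e-01,
        -1.69806886e+02],
       [-8.35782585e-01,  3.88867986e-01, -3.87619866e-01,
         4.48617335e+02],
       [-1.36321567e-02, -7.20448339e-01, -6.93374614e-01,
         8.91507583e+02],
       [ 0.00000000e+00,  0.00000000e+00,  0.00000000e+00,

[... 220 characters left out ...]
    [-9.99335820e-01, -2.53832230e-02,  2.61459363e-02,
         1.03271762e+01],
       [-2.12501535e-02, -1.76941682e-01, -9.83991907e-01,
         1.09564471e+03],
       [ 0.00000000e+00,  0.00000000e+00,  0.00000000e+00,
         1.00000000e+00]])}
wrist {'vfov': 65.6597736735129, 'cx': 319.2184879832235, 'cy': 204.09476624107094, 'world_from_camera': array([[ 3.55917590e-01, -9.04330745e-01, -2.35602573e-01,
         2.87625949e+02],
       [-9.34516896e-01, -3.44668068e-01, -8.87811600e-02,
        -5.58312553e+02],
       [-9.17151176e-04,  2.51773362e-01, -9.67785789e-01,
         3.84582001e+02],
       [ 0.00000000e+00,  0.00000000e+00,  0.00000000e+00,
         1.00000000e+00]])}
```

View pics/scene0.png

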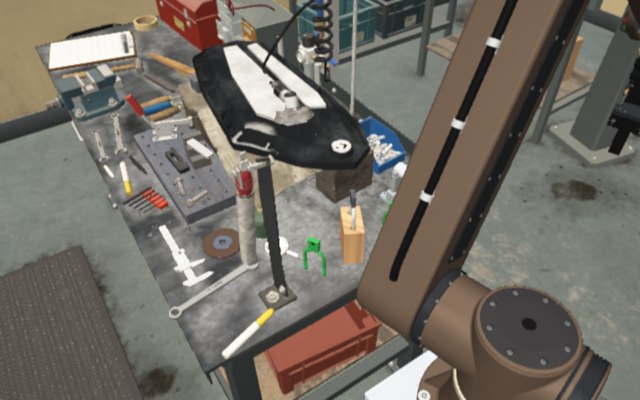

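View pics/top0.png

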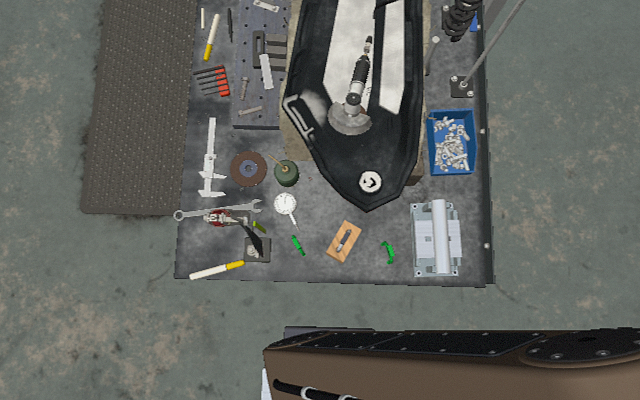

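View pics/wrist0.png

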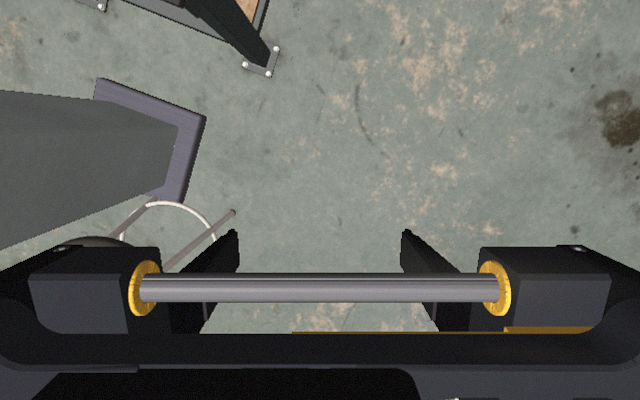

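The top view shows the wooden block with a dark lug at about (344,240). There are green look-alikes at (298,245) and (388,250), and the stand with its tube is at (438,237). I'll enlarge these to confirm.

```bash
cat > h.py <<'E'
from cell import env, read_camera, get_calibration
import cv2,numpy as np
def fk(c): return 200/np.tan(np.radians(c['vfov'])/2)
def pt(c,u,v,d):
    f=fk(c);p=np.array([(u-c['cx'])/f*d,(v-c['cy'])/f*d,d,1]);return (c['world_from_camera']@p)[:3]
def ray(c,u,v,z):
    o=c['world_from_camera'][:3,3];r=pt(c,u,v,1.)-o;return o+r*(z-o[2])/r[2]
def proj(c,P):
    q=np.linalg.inv(c['world_from_camera'])@np.append(P,1);f=fk(c);return np.array([q[0]/q[2]*f+c['cx'],q[1]/q[2]*f+c['cy'],q[2]])
def cloud(c,d):
    f=fk(c);v,u=np.mgrid[:400,:640];P=np.stack([(u-c['cx'])/f*d,(v-c['cy'])/f*d,d,np.ones_like(d)],-1);return (P@c['world_from_camera'].T)[...,:3]
E
python3 - <<'E'
from h import *
p=cv2.imread('pics/top0.png');d=np.load('pics/top0_d.npy');c=get_calibration('top')
a=p[180:290,270:480];cv2.imwrite('pics/topcrop.png',cv2.resize(a,(798,418),interpolation=cv2.INTER_CUBIC))
W=cloud(c,d)
Z=W[...,2]
for (u,v) in [(344,240),(349,231),(335,252),(438,210),(438,237),(438,268),(420,240),(456,240),(415,210),(320,100),(370,190),(300,250),(360,260)]:print(u,v,W[v,u].round(0))
E
```

```text
344 240 [439. -20. 178.]
349 231 [461. -31. 142.]
335 252 [418.  -3. 104.]
438 210 [ 520. -235.   90.]
438 237 [ 459. -234.   91.]
438 268 [ 390. -234.   87.]
420 240 [ 454. -202.   50.]
456 240 [ 457. -287.   47.]
415 210 [ 531. -198.   14.]
320 100 [728.  38. 215.]
370 190 [538. -69. 213.]
300 250 [422.  78.  72.]
360 260 [406. -65.   2.]
```

View pics/topcrop.png

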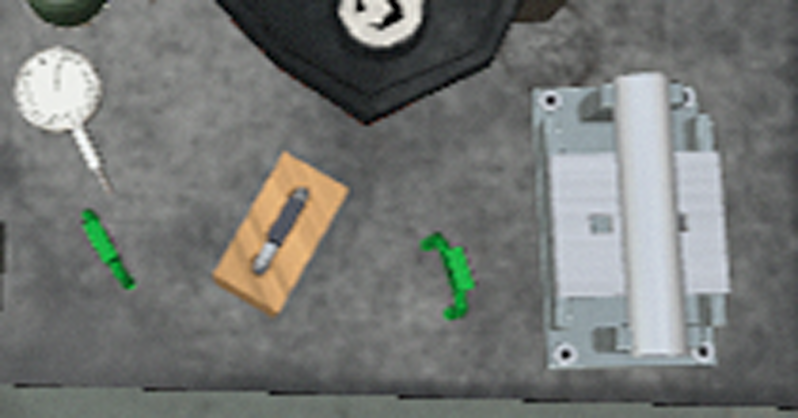

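```bash
python3 - <<'E'
from h import *
d=np.load('pics/top0_d.npy');c=get_calibration('top');p=cv2.imread('pics/top0.png')
W=cloud(c,d)
# height map
H=np.zeros((26,32))-1
for P in W[:300].reshape(-1,3):
    i=int((P[0]-320)//20);j=int((P[1]+340)//20)
    if 0<=i<26 and 0<=j<32 and P[2]<1000:H[i,j]=max(H[i,j],P[2])
print('y:',[int(-340+20*j) for j in range(32)])
for i in range(25,-1,-1):print(320+20*i,' '.join('%4d'%x for x in H[i]))
# block orientation: wood mask top
hsv=cv2.cvtColor(p,cv2.COLOR_BGR2HSV)
m=((W[...,2]>90)&(W[...,2]<200)); m[:,:310]=0;m[:,380:]=0;m[:215]=0;m[275:]=0
top=m&(W[...,2]<108); lug=m&(W[...,2]>150)
for n,k in(('blk',m),('top',top),('lug',lug)):
    q=W[k];print(n,k.sum(),q.mean(0).round(1),q.min(0).round(0),q.max(0).round(0))
r=cv2.minAreaRect(W[m&(W[...,2]<108)][:,:2].astype(np.float32));print('block rect',r)
q=W[lug][:,:2];print(cv2.minAreaRect(q.astype(np.float32)))
# stand
t=(W[...,2]>80)&(W[...,2]<100);t[:,:410]=0;t[:,470:]=0;t[:190]=0
q=W[t];print('tube',q.min(0),q.max(0));
for x in range(390,550,20):
    k=q[abs(q[:,0]-x)<10];print(x,k[:,1].min().round(1),k[:,1].max().round(1),k[:,1].mean().round(1),k[:,2].max().round(1))
b=(W[...,2]>5)&(W[...,2]<16);b[:,:400]=0;b[:,480:]=0;b[:190]=0
q=W[b];print('base',q.min(0),q.max(0),cv2.minAreaRect(q[:,:2].astype(np.float32)))
b=(W[...,2]>44)&(W[...,2]<56);b[:,:400]=0;b[:,480:]=0;b[:190]=0
q=W[b];print('plate',cv2.minAreaRect(q[:,:2].astype(np.float32)))
E
```

```text
y: [-340, -320, -300, -280, -260, -240, -220, -200, -180, -160, -140, -120, -100, -80, -60, -40, -20, 0, 20, 40, 60, 80, 100, 120, 140, 160, 180, 200, 220, 240, 260, 280]
820   13   10    7    4    4    2  126  198  201  228  227  227  226  232  238  230  229  228  228  221  221  200  200  120  140  142   39   36   49   47   36   22
800    5    6    4    2    5    3   -1  197  201  229  228  226  226  245  266  251  229  228  229  222  222  203  199  124  141  143   37   37   52   47   35   15
780   -1   -1   -1   -1    0    5   -1  194  200  228  227  226  227  248  272  270  229  228  229  221  221  208  202  121  141  141   42   39   45   46   37    5
760   70   72   73   73   76   72   -1  196  200  228  227  226  228  229  278  277  228  230  229  220  221  210  200  118   37   38   47   51   49   53   36    5
740   72   34   38   38   22   71   -1  192  200  219  226  227  226  237  278  278  228  229  228  219  221  214  202  189   36   39   37   37   55   57   36    5
720   71   39   37   26   15   70   -1  186  199  213  228  227  225  235  275  281  271  229  227  221  221 
[... 3671 characters left out ...]
727), (9.77154541015625, 25.574787139892578), 61.65553283691406)
tube [ 378.48425627 -270.76965759   80.12162374] [ 546.24259366 -211.75319897   99.32150581]
390 -270.8 -219.5 -243.1 98.7
410 -260.0 -227.7 -242.2 97.8
430 -260.7 -226.3 -240.9 97.8
450 -258.6 -224.9 -240.0 98.8
470 -256.3 -224.3 -238.8 99.3
490 -257.4 -223.0 -237.7 98.2
510 -255.1 -222.3 -237.2 97.2
530 -262.7 -211.8 -235.1 97.5
base [ 349.57481513 -356.69576692    5.01172621] [ 574.33725159 -164.74633177   15.97087072] ((460.636474609375, -257.7059326171875), (192.28958129882812, 221.38482666015625), 88.07805633544922)
plate ((462.0234069824219, -241.510498046875), (155.38873291015625, 104.79376220703125), 3.188331127166748)
```

```bash
cat >> h.py <<'E'
from scipy.spatial.transform import Rotation as R
def goal(pos,yaw,roll=np.pi,pitch=0,cur=None):
    s=env.state() if cur is None else cur
    R0=R.from_euler('xyz',s['tcp_rot']);Rg=R.from_euler('xyz',[roll,pitch,yaw])
    print('turn',(R0.inv()*Rg).as_rotvec().round(4),'shift m',(R0.inv().apply(np.array(pos)-s['eef_pos'])/1000).round(4))
E
python3 - <<'E'
from h import *
from scipy.optimize import least_squares
d=np.load('pics/top0_d.npy');c=get_calibration('top');p=cv2.imread('pics/top0.png')
W=cloud(c,d)
t=(W[...,2]>82)&(W[...,2]<110)&(W[...,0]>405)&(W[...,0]<520)&(abs(W[...,1]+240)<30)
q=W[t]
f=lambda v:np.hypot((q[:,1]-v[0]-v[1]*(q[:,0]-460))*np.cos(np.arctan(v[1])),q[:,2]-v[2])-17
r=least_squares(f,[-240,0.05,77],loss='soft_l1');print('tube axis y@460, slope, z',r.x,np.abs(r.fun).mean())
s=np.arctan(r.x[1]);ux=np.array([np.cos(s),np.sin(s)]);uy=np.array([-ux[1],ux[0]])
P=W[...,:2]-np.array([460,r.x[0]]);X=P@ux;Y=P@uy;Z=W[...,2]
near=(abs(X)<130)&(abs(Y)<70)
k=near&(Z>80);print('tube/cradle x',X[k].min(),X[k].max())
k=near&(Z>8.5)&(Z<18);print('base x',np.percentile(X[k],[0,1,99,100]),'y',np.percentile(Y[k],[0,1,99,100]),k.sum())
k=near&(Z>46)&(Z<58)&(abs(Y)>20);print('plate x',np.percentile(X[k],[0,1,5,95,99,100]),'y',np.percentile(Y[k],[0,1,99,100]))
h=np.histogram(X[k&(abs(Y)>25)],bins=np.arange(-80,80,4));print(list(zip(h[1].astype(int),h[0])))
# slots
cr=p[210:270,405:470];cv2.imwrite('pics/slot.png',cv2.resize(cr,None,fx=9,fy=9,interpolation=cv2.INTER_CUBIC))
for z in(50,):
  g=ray(c,427.9,238.4,z);g2=ray(c,449.5,238.4,z)
  for a in(g,g2):print('slot',a.round(1),(a[:2]-[460,r.x[0]])@ux,(a[:2]-[460,r.x[0]])@uy)
E
```

```text
tube axis y@460, slope, z [-2.41826188e+02  5.51046768e-02  7.70503574e+01] 1.1835484293392615
tube/cradle x -81.52055512618645 86.36392522513049
base x [-87.49845663 -86.98282547  90.71403967  91.45932145] y [-52.11507379 -50.29871942  53.29569528  53.9473687 ] 645
plate x [-75.67169198 -43.42721921 -40.61802558  39.25283117  54.55589071
  79.71740822] y [-52.16957992 -51.45113146  51.79029173  52.57394822]
[(np.int64(-80), np.int64(0)), (np.int64(-76), np.int64(1)), (np.int64(-72), np.int64(2)), (np.int64(-68), np.int64(1)), (np.int64(-64), np.int64(0)), (np.int64(-60), np.int64(0)), (np.int64(-56), np.int64(0)), (np.int64(-52), np.int64(1)), (np.int64(-48), np.int64(1)), (np.int64(-44), np.int64(46)), (np.int64(-40), np.int64(34)), (np.int64(-36), np.int64(36)), (np.int64(-32), np.int64(47)), (np.int64(-28), np.int64(43)), (np.int64(-24), np.int64(31)), (np.int64(-20), np.int64(41)), (np.int64(-16), np.int64(45)), (np.int64(-12), np.int64(37)), (np.int64(-8), np.int64(28)), (np.int64(-4), np.int64(40)), (np.int64(0), np.int64(39)), (np.int64(4), np.int64(33)), (np.int64(8), np.int64(39)), (np.int64(12), np.int64(43)), (np.int64(16), np.int64(32)), (np.int64(20), np.int64(34)), (np.int64(24), np.int64(44)), (np.int64(28), np.int64(33)), (np.int64(32), np.int64(35)), (np.int64(36), np.int64(48)), (np.int64(40), np.int64(27)), (np.int64(44), np.int64(0)), (np.int64(48), np.int64(0)), (np.int64(52), np.int64(0)), (np.int64(56), np.int64(1)), (np.int64(60), np.int64(0)), (np.int64(64), np.int64(0)), (np.int64(68), np.int64(0)), (np.int64(72), np.int64(1))]
slot [ 458.6 -220.3   50. ] -0.2007137429952041 21.587301212025736
slot [ 460.  -270.6   50. ] -1.5744941637175638 -28.77349894687327
```

View pics/slot.png

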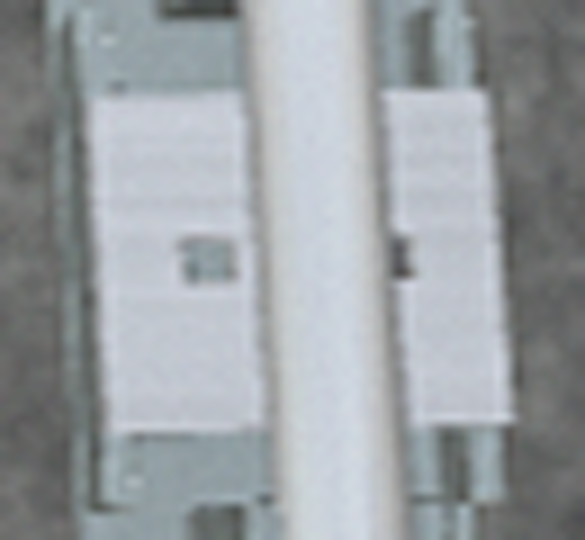

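Stand: tube direction is about 3.15° and the axis passes through (460,-241.8). The stand middle is at x≈462 and the slots at x≈459. The true U-bolt is the dark one in the wooden block at (344,240), with its lug at (444,-20), since the others are green. I'll move above it now.

```bash
python3 - <<'E'
from h import *
goal([360,-280,300],1.6); goal([444,-20,300],2.642)
E
```

```text
turn [-7.0000e-04 -6.0000e-04 -1.2372e+00] shift m [ 0.2372 -0.2354 -0.0856]
turn [-4.0000e-04 -1.0000e-03 -2.2792e+00] shift m [ 0.408  -0.4486 -0.0854]
```

Request:
arm_command([
  [[0,0,-1.2],[0.237,-0.235,-0.086],0],
  [[0,0,-1.2],[0.237,-0.235,-0.086],0],
  [[0,0,-1.2],[0.237,-0.235,-0.086],0],
  [[0,0,-1.2],[0.237,-0.235,-0.086],0],
  [[0,0,-1.2],[0.237,-0.235,-0.086],0],
  [[0,0,-1.2],[0.237,-0.235,-0.086],0],
  [[0,0,-1.2],[0.237,-0.235,-0.086],0],
  [[0,0,-1.2],[0.237,-0.235,-0.086],0],
])

```text
t: 0.95
eef_pos: [361.5, -277.0, 302.2]
tcp_rot: [3.14, 0.001, 1.573]
ft_force: [-0.1, -0.6, -1.8]
opening: 1.002
```

```bash
python3 - <<'E'
from h import *
goal([444,-20,300],2.642)
E
```

```text
turn [ 0.0012  0.0021 -1.069 ] shift m [0.2568 0.0831 0.0021]
```

Request:
arm_command([
  [[0,0,-1.069],[0.257,0.083,0.002],0],
  [[0,0,-1.069],[0.257,0.083,0.002],0],
  [[0,0,-1.069],[0.257,0.083,0.002],0],
  [[0,0,-1.069],[0.257,0.083,0.002],0],
  [[0,0,-1.069],[0.257,0.083,0.002],0],
  [[0,0,-1.069],[0.257,0.083,0.002],0],
  [[0,0,-1.069],[0.257,0.083,0.002],0],
  [[0,0,-1.069],[0.257,0.083,0.002],0],
])

```text
t: 1.75
eef_pos: [445.0, -23.5, 298.4]
tcp_rot: [-3.141, -0.0, 2.636]
ft_force: [-0.5, -0.1, 0.5]
opening: 1.001
```

```bash
python3 - <<'E'
from h import *
s=env.state();print(s['eef_pos'],s['tcp_rot'])
c=get_calibration('wrist');p,d=read_camera('wrist');cv2.imwrite('pics/w1.png',p)
W=cloud(c,d)
Z=W[...,2];n=(np.hypot(W[...,0]-444,W[...,1]+20)<70)
k=n&(Z>90)&(Z<108);print('block',cv2.minAreaRect(W[k][:,:2].astype(np.float32)),Z[k].mean())
k=n&(Z>172)&(Z<186);print('lug top',k.sum(),cv2.minAreaRect(W[k][:,:2].astype(np.float32)),Z[k].mean())
k=n&(Z>158)&(Z<186);print('lug',k.sum(),cv2.minAreaRect(W[k][:,:2].astype(np.float32)),Z[k].max())
E
```

```text
[445.04853479 -23.46434407 298.44568995] [-3.14137651e+00 -3.02420878e-04  2.63637451e+00]
block ((445.77142333984375, -21.7984619140625), (43.494285583496094, 84.3319320678711), 61.90205764770508) 100.48268411798944
lug top 269 ((445.8250427246094, -21.608154296875), (8.784167289733887, 26.44277572631836), 61.02283477783203) 178.27886745618542
lug 297 ((445.76531982421875, -21.676877975463867), (9.146804809570312, 26.43170166015625), 60.48733139038086) 180.26553485039642
```

View pics/w1.png

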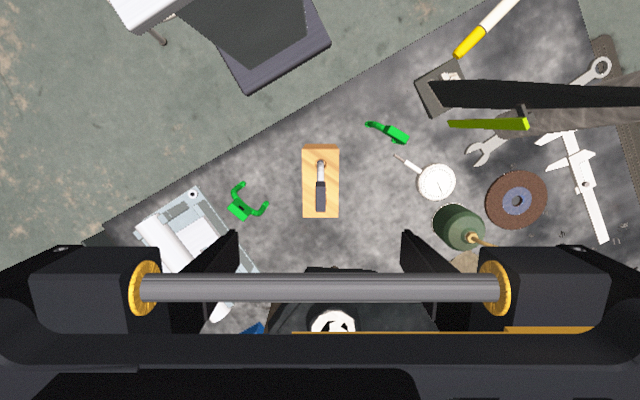

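The picture shows the dark lug on the wooden block at (320,185), with green copies at (248,205) and (390,132). The lug is at (445.6,-21.5) and faces 61.3°. I'll descend onto it.

```bash
python3 - <<'E'
from h import *
goal([445.5,-21.4,148],2.641)
E
```

```text
turn [-0.0002 -0.0002 -0.0092] shift m [0.0008 0.0025 0.1505]
```

Request:
arm_command([
  [[0,0,-0.006],[0.001,0.002,0.03],0],
  [[0,0,-0.006],[0.001,0.002,0.06],0],
  [[0,0,-0.006],[0.001,0.002,0.09],0],
  [[0,0,-0.006],[0.001,0.002,0.12],0],
  [[0,0,-0.006],[0.001,0.002,0.14],0],
  [[0,0,-0.006],[0.001,0.002,0.15],0],
  [[0,0,-0.006],[0.001,0.002,0.15],0],
])

```text
t: 2.5
eef_pos: [444.8, -22.4, 147.9]
tcp_rot: [-3.141, -0.002, 2.635]
ft_force: [0.8, 0.4, -0.6]
opening: 1.001
```

```bash
python3 - <<'E'
from h import *
s=env.state();print(s['eef_pos'],s['tcp_rot'])
p,d=read_camera('wrist');cv2.imwrite('pics/w2.png',p)
E
```

```text
[444.80724741 -22.36642389 147.91208465] [-3.14094943e+00 -1.69912396e-03  2.63462142e+00]
```

View pics/w2.png

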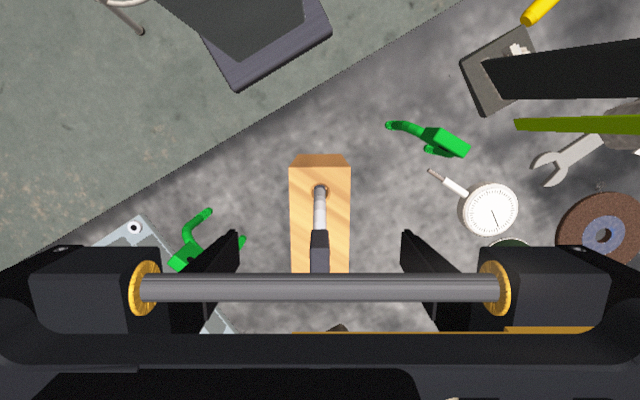

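The lug at (320,250) is centred between the fingers. I'll close the gripper.

Request:
arm_command([
  [[0,0,0],[0,0,0],255],
  [[0,0,0],[0,0,0],255],
  [[0,0,0],[0,0,0],255],
  [[0,0,0],[0,0,0],255],
  [[0,0,0],[0,0,0],255],
  [[0,0,0],[0,0,0],255],
  [[0,0,0],[0,0,0],255],
  [[0,0,0],[0,0,0],255],
])

```text
t: 3.35
eef_pos: [445.2, -22.0, 148.6]
tcp_rot: [-3.142, 0.0, 2.638]
ft_force: [0.1, -0.1, 0.2]
opening: 0.384
```

Request:
arm_command([
  [[0,0,0],[0,0,0],255],
  [[0,0,0],[0,0,0],255],
  [[0,0,0],[0,0,0],255],
  [[0,0,0],[0,0,0],255],
  [[0,0,0],[0,0,0],255],
  [[0,0,0],[0,0,0],255],
  [[0,0,0],[0,0,0],255],
])

```text
t: 4.05
eef_pos: [445.2, -22.0, 148.6]
tcp_rot: [-3.142, 0.0, 2.638]
ft_force: [-0.0, 0.0, 0.3]
opening: 0.103
```

Request:
arm_command([
  [[0,0,0],[0,0,0],255],
  [[0,0,0],[0,0,-0.005],255],
  [[0,0,0],[0,0,-0.015],255],
  [[0,0,0],[0,0,-0.03],255],
  [[0,0,0],[0,0,-0.045],255],
  [[0,0,0],[0,0,-0.06],255],
  [[0,0,0],[0,0,-0.075],255],
  [[0,0,0],[0,0,-0.09],255],
])

```text
t: 4.85
eef_pos: [445.0, -21.9, 240.0]
tcp_rot: [3.141, 0.001, 2.638]
ft_force: [0.3, -0.2, -2.5]
opening: 0.103
```

```bash
python3 - <<'E'
from h import *
p,d=read_camera('wrist');cv2.imwrite('pics/w3.png',p)
goal([445,-120,240],2.2)
goal([460,-170,260],1.626)
E
```

```text
turn [0.0018 0.0033 0.4379] shift m [-0.0465 -0.0862  0.0021]
turn [0.0027 0.0027 1.0119] shift m [-0.0839 -0.1227 -0.0178]
```

View pics/w3.png

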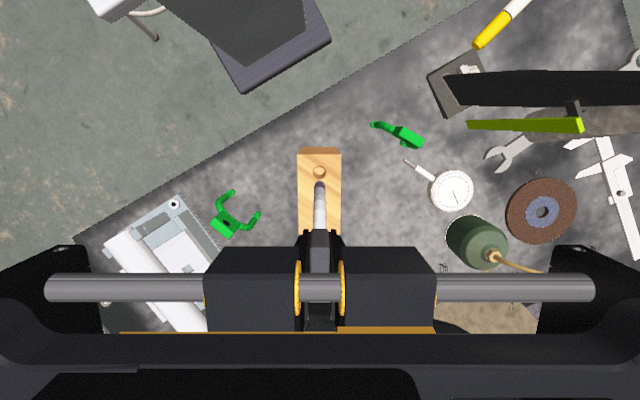

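The U-bolt is out: the empty hole shows at (319,172) and the bow is still in the jaws. I'll raise it and carry it to the stand.

```bash
python3 - <<'E'
from h import *
goal([440,-60,310],2.3)
goal([459.5,-241.8,250],1.626)
E
```

```text
turn [0.0016 0.0033 0.3379] shift m [-0.0134 -0.036  -0.0679]
turn [0.0027 0.0027 1.0119] shift m [-0.118  -0.1859 -0.0077]
```

Request:
arm_command([
  [[0,0,0],[0,0,-0.03],255],
  [[0,0,0.1],[-0.003,-0.01,-0.06],255],
  [[0,0,0.22],[-0.013,-0.036,-0.065],255],
  [[0,0,0.36],[-0.035,-0.065,-0.065],255],
  [[0,0,0.5],[-0.055,-0.095,-0.065],255],
  [[0,0,0.64],[-0.075,-0.125,-0.06],255],
  [[0,0,0.78],[-0.1,-0.155,-0.04],255],
  [[0,0,0.9],[-0.118,-0.186,-0.01],255],
])

```text
t: 5.7
eef_pos: [459.4, -243.9, 249.3]
tcp_rot: [3.139, 0.003, 1.732]
ft_force: [1.4, -0.4, -2.0]
opening: 0.104
```

```bash
python3 - <<'E'
from h import *
goal([459.5,-241.8,250],1.626)
E
```

```text
turn [0.0028 0.0024 0.1061] shift m [ 0.002   0.0004 -0.0007]
```

Request:
arm_command([
  [[0,0,0.106],[0.002,0,0],255],
  [[0,0,0.106],[0.002,0,0],255],
  [[0,0,0.106],[0.002,0,0],255],
])

```text
t: 6.0
eef_pos: [458.4, -239.6, 249.1]
tcp_rot: [3.141, 0.0, 1.635]
ft_force: [-0.2, 0.1, -0.7]
opening: 0.103
```

```bash
python3 - <<'E'
from h import *
s=env.state();print(s['eef_pos'],s['tcp_rot'],s['ft_force'],s['moment'])
c=get_calibration('wrist');p,d=read_camera('wrist');cv2.imwrite('pics/w4.png',p);np.save('pics/w4d.npy',d);np.save('pics/w4c.npy',c['world_from_camera'])
p2,_=read_camera('top');cv2.imwrite('pics/t4.png',p2[180:300,380:500].repeat(4,0).repeat(4,1))
p2,_=read_camera('scene');cv2.imwrite('pics/s4.png',p2)
E
```

```text
[ 458.42989404 -239.61680545  249.07755842] [3.14117276e+00 3.39966811e-04 1.63510307e+00] [-0.22539009  0.14210862 -0.69932475] [-0.03055751 -0.13037646 -0.01391953]
```

View pics/w4.png

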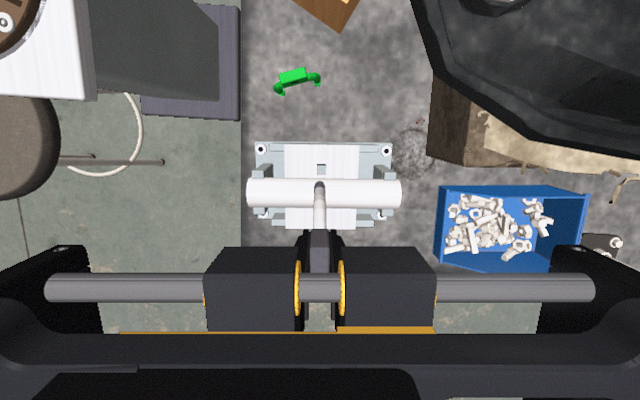

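View pics/s4.png

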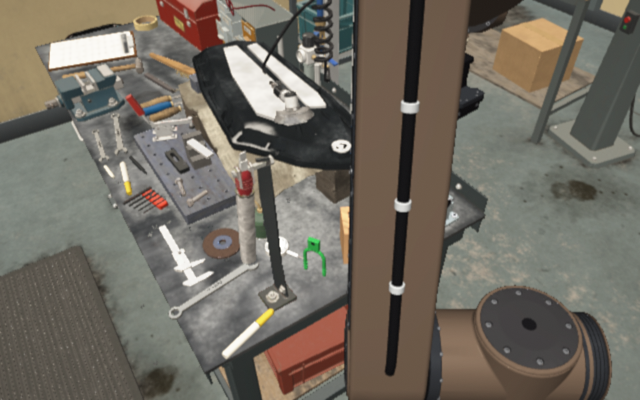

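The wrist picture shows the slot at (321,169), the plate edges at columns 285 and 362, the tube over rows 178–207, and the bow in front of the tube at (320,190).

```bash
python3 - <<'E'
from h import *
p=cv2.imread('pics/w4.png');d=np.load('pics/w4d.npy');c=get_calibration('wrist');c['world_from_camera']=np.load('pics/w4c.npy')
cv2.imwrite('pics/w4c.png',cv2.resize(p[130:240,240:410],None,fx=4.6,fy=4.6,interpolation=cv2.INTER_CUBIC))
W=cloud(c,d);from scipy.optimize import least_squares
P=W[...,:2];Z=W[...,2]
t=(Z>82)&(Z<110)&(abs(W[...,1]+240)<30)&(abs(W[...,0]-460)<55)&(abs(W[...,0]-458)>9)
q=W[t]
f=lambda v:np.hypot((q[:,1]-v[0]-v[1]*(q[:,0]-460))*np.cos(np.arctan(v[1])),q[:,2]-v[2])-17
r=least_squares(f,[-240,0.05,77],loss='soft_l1');print('tube',r.x,np.abs(r.fun).mean(),t.sum())
s=np.arctan(r.x[1]);ux=np.array([np.cos(s),np.sin(s)]);uy=np.array([-ux[1],ux[0]])
Q=P-np.array([460,r.x[0]]);X=Q@ux;Y=Q@uy
near=(abs(X)<130)&(abs(Y)<70)
k=near&(Z>6)&(Z<16);print('base x',np.percentile(X[k],[0,1,99,100]),'y',np.percentile(Y[k],[0,1,99,100]),k.sum())
k=near&(Z>46)&(Z<54)&(Y>25)&(Y<48);print('plate x',np.percentile(X[k],[0,1,99,100]),Z[k].mean())
k=near&(Z>80);print('tube/cr x',X[k].min(),X[k].max())
# slot mask by gray drop on plate
g=cv2.cvtColor(p,cv2.COLOR_BGR2GRAY)
print(g[160:180,308:334])
E
```

```text
tube [-2.44369079e+02  5.04580192e-02  7.71886814e+01] 0.49038561915072093 2389
base x [-86.09211483 -84.9637738   92.43941869  93.84103752] y [-52.4884562  -51.26553248  52.87221904  53.02898723] 2005
plate x [-42.42756346 -42.17095702  44.39430196  81.2732833 ] 50.480029459491575
tube/cr x -84.4310148166466 87.86848407095472
[[244 242 240 240 241 241 243 244 244 242 241 242 242 241 241 241 241 240
  241 242 243 244 244 244 243 241]
 [244 241 241 240 242 242 244 245 243 242 242 242 242 241 242 242 241 240
  241 240 242 245 245 243 241 239]
 [243 242 242 241 242 242 244 245 245 245 244 246 246 245 244 244 243 241
  244 241 242 244 244 244 241 241]
 [243 243 241 240 240 241 245 246 242 222 226 225 227 222 224 227 224 233
  239 242 243 243 243 243 241 239]
 [245 243 242 242 241 243 243 245 227  97 100 102 101 104  95  86  94 152
  230 243 244 245 244 243 242 239]
 [243 242 241 240 241 242 243 246 236 149 148 147 148 145 146 135 138 155
  221 245 243 244 245 242 242 242]
 [244 242 241 239 240 241 245 247 238 198 209 203 208 209 211 211 212 204
  217 243 244 244 244 242 241 240]
 [243 24
[... 709 characters left out ...]
01 192 202
  240 242 243 244 244 243 242 239]
 [244 242 240 240 242 243 243 245 238 201 210 211 212 209 212 210 211 220
  240 242 243 244 243 242 240 240]
 [244 243 241 240 241 242 245 245 242 234 239 238 237 237 239 238 237 237
  239 241 243 244 244 242 241 238]
 [245 245 242 243 242 243 245 247 244 244 245 244 244 242 242 243 242 242
  241 244 244 244 244 242 241 241]
 [238 236 233 234 234 236 237 238 238 235 236 235 236 234 235 232 230 235
  238 237 241 241 241 240 238 237]
 [213 216 213 211 208 213 210 214 212 210 209 208 205 209 204 204 203 208
  220 224 223 226 222 222 217 214]
 [224 226 223 223 222 222 219 217 219 222 221 218 220 216 219 218 216 212
  214 212 215 213 211 214 209 211]]
```

View pics/w4c.png

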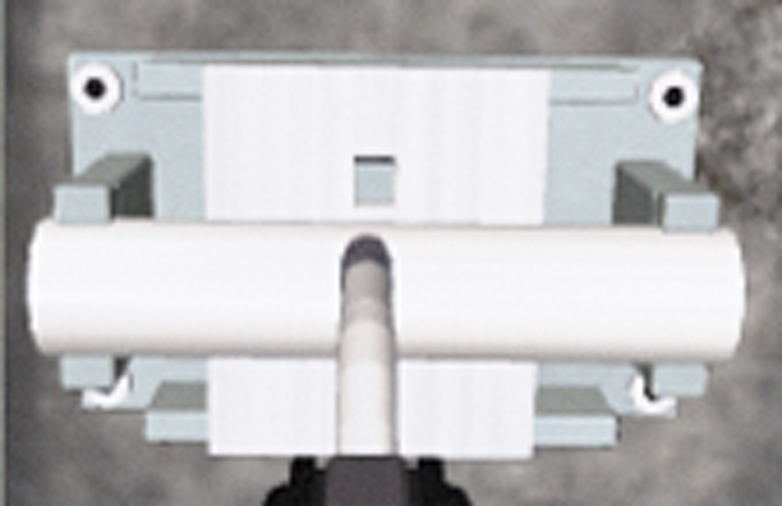

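```bash
python3 - <<'E'
from h import *
from scipy.optimize import least_squares
p=cv2.imread('pics/w4.png');d=np.load('pics/w4d.npy');c=get_calibration('wrist');c['world_from_camera']=np.load('pics/w4c.npy')
W=cloud(c,d);Z=W[...,2]
k=np.zeros(Z.shape,bool);k[175:232,305:335]=1;k&=(Z>150)
q=W[k];print(k.sum(),q.min(0),q.max(0))
for z in range(165,265,8):
    a=q[abs(q[:,2]-z)<4]
    if len(a):print(z,len(a),a[:,0].min().round(1),a[:,0].max().round(1),a[:,1].min().round(1),a[:,1].max().round(1))
a=q[q[:,2]<218]
f=lambda v:np.hypot(a[:,0]-v[0],a[:,1]-v[1])-4
r=least_squares(f,[458,-216],loss='soft_l1');print('leg axis',r.x,np.abs(r.fun).mean(),len(a))
print('expected leg', 458.43+23*np.cos(1.635),-239.62+23*np.sin(1.635))
print('tip rows',[(v,(np.where(k[v])[0].min(),np.where(k[v])[0].max(),round(Z[v][k[v]].min()))) for v in range(178,192) if k[v].any()])
for uv in [(316.8,163.6),(325.6,163.6),(316.8,174.7),(325.6,174.7)]:print(ray(c,*uv,50).round(1))
E
```

```text
666 [ 449.27000187 -228.26067869  172.76102553] [ 465.95520855 -168.05929777  419.50128469]
173 6 454.1 458.1 -214.0 -212.7
181 18 452.7 460.4 -215.7 -212.5
189 25 452.8 461.2 -215.5 -212.4
197 32 452.9 461.1 -217.1 -212.3
205 30 453.1 460.9 -216.3 -212.7
213 25 453.2 460.8 -215.9 -212.6
221 31 453.2 460.6 -215.6 -212.6
229 63 453.4 460.4 -216.5 -212.7
237 144 453.1 461.4 -224.2 -214.0
245 212 453.5 461.6 -228.3 -217.9
253 73 449.3 466.0 -228.2 -226.2
leg axis [ 456.98962026 -216.63493016] 0.17610934029816472 141
expected leg 456.9543298169267 -216.66738800243448
tip rows [(181, (np.int64(317), np.int64(321), 173)), (182, (np.int64(316), np.int64(322), 174)), (183, (np.int64(316), np.int64(323), 178)), (184, (np.int64(315), np.int64(324), 180)), (185, (np.int64(315), np.int64(324), 183)), (186, (np.int64(314), np.int64(324), 182)), (187, (np.int64(314), np.int64(324), 187)), (188, (np.int64(314), np.int64(325), 189)), (189, (np.int64(314), np.int64(325), 192)), (190, (np.int64(314), np.int64(325), 198)), (191, (np.int64(314), np.int64(325), 198))]
[ 454.  -214.8   50. ]
[ 464.5 -214.1   50. ]
[ 454.9 -228.1   50. ]
[ 465.4 -227.4   50. ]
```

The held leg measures within 0.1 mm of where it should be. In the same view the tube axis is at y=-244.4 (at x=460) and the slot centre is x≈461. I'll align using those figures.

```bash
python3 - <<'E'
from h import *
goal([461,-244.3,195],1.623)
E
```

```text
turn [0.0011 0.0009 0.0116] shift m [-0.0051  0.002   0.0544]
```

Request:
arm_command([
  [[0,0,0.011],[-0.005,0.002,0.02],255],
  [[0,0,0.011],[-0.005,0.002,0.04],255],
  [[0,0,0.011],[-0.005,0.002,0.054],255],
  [[0,0,0.011],[-0.005,0.002,0.054],255],
  [[0,0,0.011],[-0.005,0.002,0.054],255],
])

```text
t: 6.65
eef_pos: [461.0, -244.6, 195.4]
tcp_rot: [3.141, 0.001, 1.622]
ft_force: [0.0, 0.3, -2.0]
opening: 0.102
```

```bash
cat > meas.py <<'E'
from h import *
from scipy.optimize import least_squares
def meas(tag):
    s=env.state();print(s['t'],s['eef_pos'].round(2),s['tcp_rot'].round(4),s['ft_force'].round(1),s['moment'].round(2))
    c=get_calibration('wrist');p,d=read_camera('wrist');cv2.imwrite(f'pics/{tag}.png',p)
    W=cloud(c,d);Z=W[...,2];tx,ty,tz=s['eef_pos']
    t=(Z>82)&(Z<98)&(abs(W[...,1]+244)<25)&(abs(W[...,0]-460)<55)&(abs(W[...,0]-tx)>9)
    q=W[t];f=lambda v:np.hypot((q[:,1]-v[0]-v[1]*(q[:,0]-460))*np.cos(np.arctan(v[1])),q[:,2]-v[2])-17
    r=least_squares(f,[-244,0.05,77],loss='soft_l1');print('tube y,slope,z',r.x.round(3),np.abs(r.fun).mean().round(2),t.sum())
    lx,ly=tx+23*np.cos(s['tcp_rot'][2]),ty+23*np.sin(s['tcp_rot'][2])
    k=(np.hypot(W[...,0]-lx,W[...,1]-ly)<10)&(Z>tz-76)&(Z<tz-34)&(Z>55)
    a=W[k]
    if len(a)>20:
        f=lambda v:np.hypot(a[:,0]-v[0],a[:,1]-v[1])-4
        r2=least_squares(f,[lx,ly],loss='soft_l1');print('leg',r2.x.round(2),'exp',round(lx,2),round(ly,2),len(a))
    k=(Z>46)&(Z<54)&(abs(W[...,0]-461)<60)&(W[...,1]>-219)&(W[...,1]<-196)
    X=(W[...,0]-460)*np.cos(.053)+(W[...,1]+244.4)*np.sin(.053);print('plate X',np.percentile(X[k],[1,50,99]).round(1))
    return p,c
E
python3 - <<'E'
from meas import *
p,c=meas('w5');cv2.imwrite('pics/w5c.png',cv2.resize(p[90:290,200:440],None,fx=3.3,fy=3,interpolation=cv2.INTER_CUBIC))
E
```

```text
6.65 [ 461.   -244.55  195.37] [3.141e+00 5.000e-04 1.622e+00] [ 0.   0.3 -2. ] [-0.04 -0.19 -0.03]
tube y,slope,z [-2.44326e+02  5.20000e-02  7.71300e+01] 0.46 3322
leg [ 459.82 -221.51] exp 459.83 -221.58 129
plate X [-42.3   0.8  44.1]
```

View pics/w5c.png

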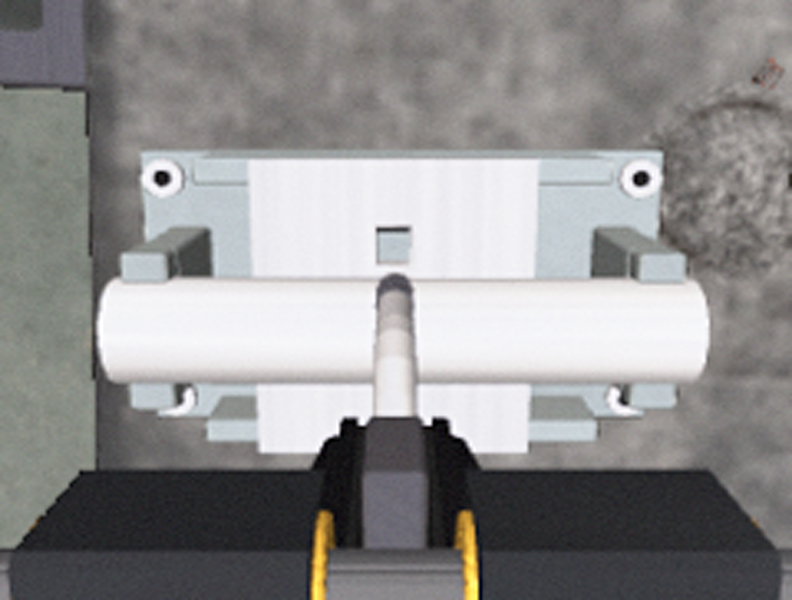

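The leg at about (393,285) in the crop lines up with the slot at (393,245), and the tube fit agrees within 0.3 mm. I'll lower it astride the tube.

Request:
arm_command([
  [[0,0,0],[0,0,0.01],255],
  [[0,0,0],[0,0,0.02],255],
  [[0,0,0],[0,0,0.03],255],
  [[0,0,0],[0,0,0.04],255],
  [[0,0,0],[0,0,0.048],255],
  [[0,0,0],[0,0,0.056],255],
  [[0,0,0],[0,0,0.06],255],
  [[0,0,0],[0,0,0.06],255],
])

```text
t: 7.5
eef_pos: [460.5, -244.6, 134.1]
tcp_rot: [-3.141, -0.0, 1.621]
ft_force: [0.6, -1.0, -1.9]
opening: 0.101
```

```bash
python3 - <<'E'
from meas import *
p,c=meas('w6');cv2.imwrite('pics/w6c.png',cv2.resize(p[60:290,160:480],None,fx=2.5,fy=2.5,interpolation=cv2.INTER_CUBIC))
E
```

```text
7.5 [ 460.55 -244.63  134.07] [-3.1409e+00 -5.0000e-04  1.6208e+00] [ 0.6 -1.  -1.9] [-0.04 -0.06 -0.05]
tube y,slope,z [-2.44286e+02  5.20000e-02  7.71570e+01] 0.45 5089
leg [ 459.36 -222.07] exp 459.4 -221.66 179
plate X [-42.4   0.3  43.8]
```

View pics/w6c.png

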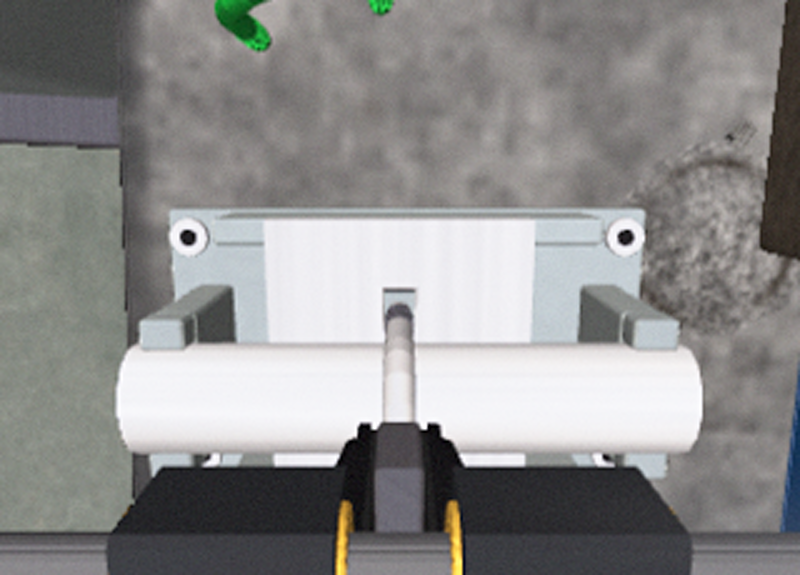

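The leg tip at (400,310) sits centred in the slot, whose columns are 384–416. I'll go down in small steps and watch the force.

Request:
arm_command([
  [[0,0,0],[0,0,0.001],255],
  [[0,0,0],[0,0,0.002],255],
  [[0,0,0],[0,0,0.003],255],
  [[0,0,0],[0,0,0.004],255],
  [[0,0,0],[0,0,0.005],255],
  [[0,0,0],[0,0,0.006],255],
])

```text
t: 8.15
eef_pos: [460.7, -244.7, 128.6]
tcp_rot: [3.142, 0.0, 1.621]
ft_force: [0.5, 0.4, -2.1]
opening: 0.104
```

Request:
arm_command([
  [[0,0,0],[0,0,0.001],255],
  [[0,0,0],[0,0,0.002],255],
  [[0,0,0],[0,0,0.002],255],
])

```text
t: 8.45
eef_pos: [460.6, -244.7, 126.5]
tcp_rot: [-3.141, -0.0, 1.621]
ft_force: [0.0, 0.1, -2.3]
opening: 0.103
```

Request:
arm_command([
  [[0,0,0],[0,0,0.001],255],
  [[0,0,0],[0,0,0.002],255],
  [[0,0,0],[0,0,0.003],255],
  [[0,0,0],[0,0,0.004],255],
])

```text
t: 8.85
eef_pos: [460.7, -244.7, 122.5]
tcp_rot: [3.142, 0.0, 1.621]
ft_force: [-0.2, 0.3, -1.8]
opening: 0.105
```

Request:
arm_command([
  [[0,0,0],[0,0,0.001],255],
  [[0,0,0],[0,0,0.002],255],
  [[0,0,0],[0,0,0.003],255],
  [[0,0,0],[0,0,0.004],255],
])

```text
t: 9.25
eef_pos: [460.7, -244.7, 118.6]
tcp_rot: [3.142, 0.0, 1.621]
ft_force: [0.4, 0.1, -2.2]
opening: 0.105
```

```bash
python3 - <<'E'
from meas import *
p,c=meas('w7');cv2.imwrite('pics/w7c.png',cv2.resize(p[60:290,160:480],None,fx=2.5,fy=2.5,interpolation=cv2.INTER_CUBIC))
E
```

```text
9.25 [ 460.69 -244.72  118.56] [3.1416e+00 1.0000e-04 1.6208e+00] [ 0.4  0.1 -2.2] [-0.01 -0.07 -0.05]
tube y,slope,z [-2.44322e+02  5.20000e-02  7.71160e+01] 0.46 5356
leg [ 459.59 -222.47] exp 459.54 -221.75 171
plate X [-42.5   0.5  43.8]
```

View pics/w7c.png

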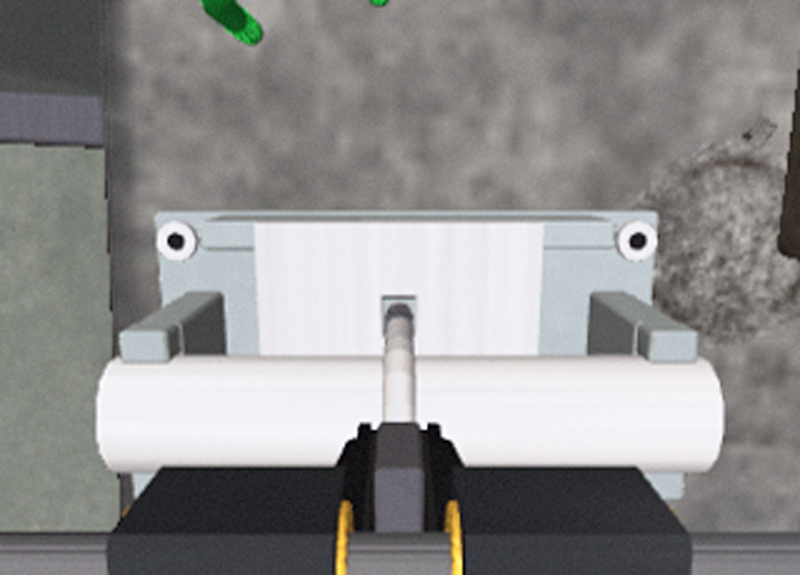

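The legs are about 10 mm into the slots with no contact force. I'll push on through the shoes.

Request:
arm_command([
  [[0,0,0],[0,0,0.001],255],
  [[0,0,0],[0,0,0.002],255],
  [[0,0,0],[0,0,0.003],255],
  [[0,0,0],[0,0,0.004],255],
  [[0,0,0],[0,0,0.005],255],
])

```text
t: 9.8
eef_pos: [460.7, -244.7, 113.6]
tcp_rot: [3.142, 0.0, 1.621]
ft_force: [0.4, 0.4, 1.3]
opening: 0.103
```

Request:
arm_command([
  [[0,0,0],[0,0,0.001],255],
  [[0,0,0],[0,0,0.002],255],
  [[0,0,0],[0,0,0.003],255],
  [[0,0,0],[0,0,0.004],255],
  [[0,0,0],[0,0,0.005],255],
])

```text
t: 10.3
eef_pos: [461.1, -244.8, 109.4]
tcp_rot: [3.14, 0.001, 1.621]
ft_force: [-0.0, 2.7, 10.0]
opening: 0.105
```

Request:
arm_command([
  [[0,0,0],[0,0,0.001],255],
  [[0,0,0],[0,0,0.002],255],
  [[0,0,0],[0,0,0.003],255],
  [[0,0,0],[0,0,0.003],255],
])

```text
t: 10.7
eef_pos: [461.0, -244.6, 105.8]
tcp_rot: [3.141, 0.0, 1.621]
ft_force: [0.9, 1.7, -0.8]
opening: 0.101
```

Request:
arm_command([
  [[0,0,0],[0,0,0.001],255],
  [[0,0,0],[0,0,0.002],255],
  [[0,0,0],[0,0,0.003],255],
])

```text
t: 11.0
eef_pos: [461.0, -244.8, 103.1]
tcp_rot: [3.141, 0.0, 1.621]
ft_force: [0.6, 2.1, 8.2]
opening: 0.102
```

Request:
arm_command([
  [[0,0,0],[0,0,0.0005],255],
  [[0,0,0],[0,0,0.001],255],
  [[0,0,0],[0,0,0.0015],255],
])

```text
t: 11.3
eef_pos: [460.9, -244.7, 101.5]
tcp_rot: [3.141, 0.0, 1.621]
ft_force: [0.5, 2.7, 4.7]
opening: 0.104
```

```bash
python3 - <<'E'
from meas import *
p,c=meas('w8')
s=env.state();print(s['ft_force'])
E
```

```text
11.3 [ 460.9  -244.73  101.52] [3.1409e+00 4.0000e-04 1.6207e+00] [0.5 2.7 4.7] [ 0.59 -0.26 -0.04]
tube y,slope,z [-2.44368e+02  5.20000e-02  7.71830e+01] 0.47 4883
leg [ 459.79 -221.83] exp 459.75 -221.76 41
plate X [-42.5   0.7  43.7]
[0.64684736 2.39483239 2.8443822 ]
```

Request:
arm_command([
  [[0,0,0],[0,0,0.0003],255],
  [[0,0,0],[0,0,0.0006],255],
  [[0,0,0],[0,0,0.0008],255],
])

```text
t: 11.65
eef_pos: [460.9, -244.7, 100.7]
tcp_rot: [3.141, 0.0, 1.621]
ft_force: [-0.2, 3.0, 8.8]
opening: 0.104
```

Request:
arm_command([
  [[0,0,0],[0,0,0.0004],255],
  [[0,0,0],[0,0,0.0007],255],
])

```text
t: 11.85
eef_pos: [461.0, -244.8, 100.6]
tcp_rot: [3.141, 0.001, 1.621]
ft_force: [-1.9, 4.4, 19.1]
opening: 0.105
```

The force has risen to 19 N and motion has stopped at TCP z=100.6, which is the predicted home height. I'll ease off and open.

Request:
arm_command([
  [[0,0,0],[0,0,-0.0003],255],
  [[0,0,0],[0,0,-0.0005],255],
  [[0,0,0],[0,0,-0.0005],0],
  [[0,0,0],[0,0,-0.0005],0],
  [[0,0,0],[0,0,-0.0005],0],
  [[0,0,0],[0,0,-0.0005],0],
  [[0,0,0],[0,0,-0.0005],0],
  [[0,0,0],[0,0,-0.0005],0],
])

```text
t: 12.65
eef_pos: [460.7, -244.7, 100.1]
tcp_rot: [-3.142, 0.0, 1.621]
ft_force: [0.3, -0.0, -0.2]
opening: 0.553
```

Request:
arm_command([
  [[0,0,0],[0,0,0],0],
  [[0,0,0],[0,0,0],0],
  [[0,0,0],[0,0,0],0],
  [[0,0,0],[0,0,0],0],
  [[0,0,0],[0,0,0],0],
  [[0,0,0],[0,0,0],0],
  [[0,0,0],[0,0,0],0],
])

```text
t: 13.35
eef_pos: [460.7, -244.7, 100.1]
tcp_rot: [3.142, 0.0, 1.621]
ft_force: [-0.6, 0.3, 0.9]
opening: 0.996
```

Request:
arm_command([
  [[0,0,0],[0,0,-0.02],0],
  [[0,0,0],[0,0,-0.04],0],
  [[0,0,0],[0,0,-0.07],0],
  [[0,0,0],[0,0,-0.1],0],
  [[0,0,0],[0,0,-0.13],0],
  [[0,0,0],[0,0,-0.15],0],
  [[0,0,0],[0,0,-0.15],0],
  [[0,0,0],[0,0,-0.15],0],
])

```text
t: 14.15
eef_pos: [460.5, -244.6, 249.8]
tcp_rot: [3.142, 0.0, 1.621]
ft_force: [-0.8, -1.1, 0.2]
opening: 1.0
```

```bash
python3 - <<'E'
from h import *
s=env.state();print(s['t'],s['eef_pos'],s['opening'],s['ft_force'])
c=get_calibration('wrist');p,d=read_camera('wrist');cv2.imwrite('pics/w9.png',p)
W=cloud(c,d);Z=W[...,2]
k=(np.hypot(W[...,0]-461,W[...,1]+244.5)<40)&(Z>105)&(Z<150);q=W[k]
t=q[q[:,2]>q[:,2].max()-4]
print('lug top z',t[:,2].mean(),t[:,2].max(),'(home 130) xy',cv2.minAreaRect(t[:,:2].astype(np.float32)))
E
```

```text
14.15 [ 460.47101224 -244.56314939  249.75777666] 1.0002059789247912 [-0.75347857 -1.12746251  0.20196723]
lug top z 130.41563150768513 132.5742164640116 (home 130) xy ((461.20208740234375, -244.24554443359375), (9.760553359985352, 25.085432052612305), 2.7430388927459717)
```

View pics/w9.png

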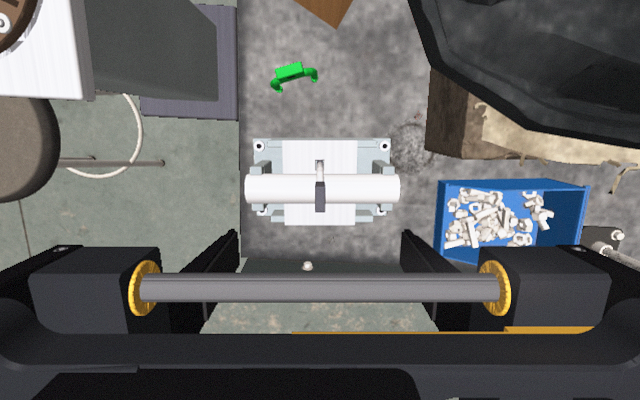

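The U-bolt stands alone across the tube at (320,190). Its lug top is at 130.4 mm against 130 for fully home, and the gripper is clear. I'll hand the job in.

```bash
python3 -c "
from cell import env
print(env.job_done())"
```

```text
the job is handed in; nothing more can be done
None
```

I took the U-bolt out of its wooden block, lowered it astride the tube and pushed both legs through the plate until the bow sat on the tube. The job is handed in, and no verdict was reported.

**Finding the slots:** I found them mainly by camera, not by feeling along the tube. The legs were already lined up and went in with no contact force.

**Seating:** Pushing through the shoes read about 10 N at most. The bow then stopped the motion at the predicted height, with about 19 N on the wrist.

**Last checks:**
- The top of the lug measured 130.4 mm against 130 mm for fully home.
- The U-bolt's centre was within about 0.5 mm of the tube axis and about 2 mm from the stand's middle.
- The gripper was open and 150 mm clear above it.
- I did not re-measure the oil can, dial gauge or spanner at the end, but the arm's path stayed away from them.

**One disagreement:** the top camera put the tube axis about 2.5 mm away from where the wrist camera did. I used the wrist camera because the held leg measured within 0.1 mm of where it should be in its view.

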